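Set the round-bottomed oil cruet in its ring stand

TASK

The round-bottomed white oil cruet has been left standing in the white bowl. Lift it out by its neck and set it gently into the wooden ring stand, so that its round bottom sits fully down in the ring, upright and centred, and let go of it. Keep the cruet upright all the way; do not drop it. Mind the wall cabinet that hangs over the back of the worktop.

Things in the scene. Friction and masses are not known exactly. Their poses are not given: they have to be found in the camera images.
- cruet_mid (a point): Oil cruet, loose, about 0.25 kg: white ball of smooth glaze 72 mm across (weighted round bottom, no foot), on it a straight neck 26 mm across, a 33 mm lip and a small cork; 146 mm tall. The point is on its axis, 73 mm above its lowest point. The plain neck, to be gripped, runs from 4 to 47 mm above the point, the lip to 55, the cork to 73 mm. z points up the neck.
- stand_top (a point): Ring stand: brown wooden ring on three rubber feet, loose, 0.4 kg, 96 mm across, 30 mm tall, open hole 52 mm across, in which the cruet's ball rests. The point is the hole's centre, level with the ring's top; z up. With the ball seated, cruet_mid is 61 mm above it. The wooden napkin ring (48 mm across) and the roll of tape (104 mm) nearby are not the stand.
- bowl: White bowl in which the cruet stands at the start, loose, 102 mm across, 66 mm tall, its inner floor 8 mm above the worktop, so that the cruet's whole neck stands above the rim. Origin: centre of its underside; z up.

How it is judged:
On the way:
1. the cruet is lifted clear of the bowl (height (world z) of cruet_mid above 0.11 m), for 0.1 s.
At the end, for the whole second after the job is handed in: The cruet rests in the ring of the stand, its middle within 15 mm of the ring's axis and 61 mm (give or take 10 mm) above the ring's top, its neck within 15 degrees of upright; the stand is flat on the worktop (within 6 degrees, its top no higher than 40 mm); the cruet is at rest (horizontal distance between cruet_mid and stand_top below 0.015 m and z of cruet_mid in the frame of stand_top between 0.051 and 0.071 m and angle between cruet_mid's own z axis and vertical below 0.262 rad and angle between stand_top's own z axis and vertical below 0.1 rad and height (world z) of stand_top below 0.04 m and linear speed of cruet below 0.03 m/s); the robot touches nothing.
It fails at once if the cruet is tipped more than 45 degrees from upright (angle between cruet_mid's own z axis and vertical above 0.785 rad).
It fails at once if the cruet strikes or presses the stand with more than 45 N (dropped or rammed) (contact force between cruet and stand above 45 N).
It fails at once if the cruet falls freely (dropped from more than about 15 mm) (contact force between cruet and anything else below 0.05 N and linear speed of cruet above 0.5 m/s).
It also fails if it takes over 38 s, if anything falls off the work surface, if the arm or the gripper's body presses on something with over 40 N, if the wrist force passes 120 N, or if a joint passes its speed limit or range.

ROBOT

A 7-joint arm with a two-finger parallel gripper is mounted at the origin on a cart in front of the work surface, level with it; the furniture and walls round the work are solid. World frame = base frame: x ahead of the robot, y to its left, z up, the work surface at z = 0. Lengths are in m, angles in rad, forces in N, time in s.
With the tool pointing down it reaches from about 0.425 to 0.925 m from the base axis. Payload 6.8 kg.
Tool frame: the origin (TCP) lies between the finger pads; the fingertips stand r.tcp_to_tips ahead of it and the grasp point (between the pads) lies 3 mm ahead of it (r.tcp_to_tips is the distance from the TCP to the fingertips, in m); z points along the fingers, y is the line along which they close (so a half turn about z gives the same grasp; the last joint's range is limited). The gripper opens to 85 mm and grips with 20 to 120 N. Pads are 22 mm wide; open, the fingers measure 114 mm over their backs; the gripper's body (76 mm by 85 mm) begins 54 mm behind the grasp point. The pads swing forward as they close: fully open they stand 13 mm farther back than shut.
Start: joints at [-1.393, 0.477, 0.022, 1.555, -0.011, 1.109, -0.083], TCP at [0.19, 0.648, 0.253] pointing down, gripper open.
Joint ranges: [-2.96, 2.96], [-0.34, 2.1], [-1.41, 1.46], [0.24, 2.44], [-1.37, 4.51], [0.17, 1.92], [-2.96, 2.96]. Speed limits (rad/s): [2.39, 2.39, 3.14, 3.14, 3.14, 3.14, 3.14].

INTERFACE

Orientations are given as a rotation vector (axis times angle).
In Python, from bench import r gives the robot as it stands. The module is installed in compiled form; this text tells all that it offers.
- The arm moves only by the tool step_arm, never from a script. Its argument "moves" is a list of rows, each an object of numbers: "rx", "ry", "rz": the turn, a rotation vector about the tool's x, y, z in degrees; "dx", "dy", "dz": the shift along the tool's x, y, z in mm; "gripper": the opening, from -1 (shut) to 1 (fully open). In form: [{"rx": .., "ry": .., "rz": .., "dx": .., "dy": .., "dz": .., "gripper": ..}, ...]. A call has 1 to 20 rows; each row shifts and turns the commanded pose from where the row before left it, along the tool's axes as they then stand; what a row does not reach is not made up. A row lasts 1/8 s, in which the tool goes at most 62.5 mm and 10.7 degrees, less where a joint would pass 70% of its speed; a pose out of reach is approached as far as the arm can. A call is refused whole if a number of a shift passes 62.5 or a number of a turn 10.7, either way. A call with a gripper value outside its range is refused whole. The fingers move at their own pace and stop on an object; "grip_force" is the grip in N (left out, the last holds). Time passes only in rows, so rows that do not move let the fingers close. It gives the time, the measured TCP pose, the force, the opening and the grip force at its end, in the units of the state.
- r.get_obs(): the state, without advancing time (a new reading comes with each control period).
- r.grab_frame(name): name is "side" or "top"; returns the picture (480x640x3 uint8, blue, green, red); there is no depth.
- r.camera_info(name): a dict with "mtx" (3x3 intrinsics, pixels), "rvec" (rotation vector, rad) and "tvec" (3), from world to camera coordinates, as OpenCV has them. Camera axes: x right, y down, z forward; pixel columns grow to the right and rows downward; lengths in m; the calibration is good to about 2 mm. A picture is of the moment at which its call begins. camera_info takes no time and is no camera call.
- r.hand_in(): hands the job in; it is judged then, once.
The state is a dict: "clock": time; "joints": joint angles; "qvel": joint speeds; "tau": joint torques, N m; "tcp_pos": TCP position; "orientation": TCP orientation; "contact_force": force on the tool from outside, world axes, zero at the start; "moment": the same for the moment, N m; "grip_width": finger opening in m; "gripper_force": force on a finger pad.
Only numpy, scipy, OpenCV 4.12 (cv2) and the standard library are available. Lean on these libraries where they do the work, as an engineer would, in place of code of your own. Each camera call takes 0.05 s, during which the arm holds its last target. There are 200 camera calls.

## Working session

There is one attempt and no reset: what is moved stays moved. The work goes in short steps, Python scripts to look and compute and a tool call to move; the robot and the scene stay as the last step left them, time stands still between calls to the robot, and variables do not carry over. Pictures are saved under pics/ and viewed, at most 10 in all, crops included, and the job is handed in when it is done.

Besides the shell and the picture viewer there is one more tool, called after "Call:" by a JSON object that holds its "method" and its "body", one argument or row to a line. step_arm: Moves the arm, as the interface text tells. Its arguments: {"type":"object","properties":{"moves":{"type":"array","items":{"type":"object","properties":{"rx":{"type":"number"},"ry":{"type":"number"},"rz":{"type":"number"},"dx":{"type":"number"},"dy":{"type":"number"},"dz":{"type":"number"},"gripper":{"type":"number"}}}},"grip_force":{"type":"number"}},"required":["moves"]}

```bash
mkdir -p pics; python3 - <<'E'
from bench import r
import cv2
for n in("side","top"):
    cv2.imwrite(f"pics/{n}0.png",r.grab_frame(n)); c=r.camera_info(n)
    R=cv2.Rodrigues(c["rvec"])[0]; print(n,c["mtx"].tolist(),(-R.T@c["tvec"].reshape(3)).round(3),R.round(3).tolist())
o=r.get_obs(); print({k:o[k] for k in("clock","tcp_pos","orientation","grip_width","contact_force")},r.tcp_to_tips)
E
```

```text
side [[466.26915735639994, 0.0, 319.23385068271324], [0.0, 466.26915735639994, 247.86954885063224], [0.0, 0.0, 1.0]] [0.404 0.702 0.603] [[-0.996, -0.09, 0.002], [-0.057, 0.616, -0.786], [0.07, -0.783, -0.619]]
top [[549.3817666047672, 0.0, 317.4152376756468], [0.0, 549.3817666047672, 247.54868533451702], [0.0, 0.0, 1.0]] [0.287 0.016 0.992] [[0.115, -0.993, 0.005], [-0.973, -0.113, -0.203], [0.202, 0.018, -0.979]]
{'clock': 0.1, 'tcp_pos': array([0.19016989, 0.6471503 , 0.25243853]), 'orientation': array([-4.47365702e-01, -3.10948269e+00,  2.54956990e-03]), 'grip_width': 0.08563144313730522, 'contact_force': array([ 0.39186572,  0.91539407, -0.17456254])} 0.022
```

View pics/side0.png

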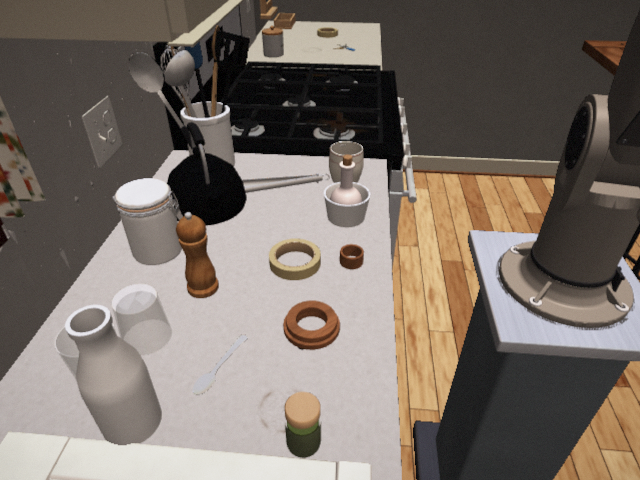

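View pics/top0.png

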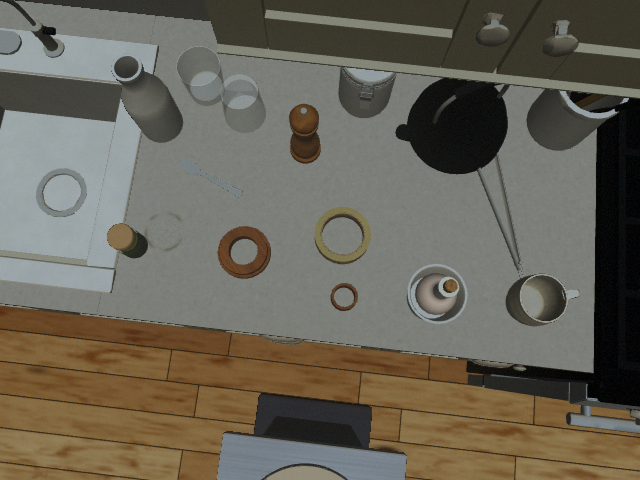

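The side view shows the cruet in the bowl (cork ≈(347,158), bowl ≈(347,203)) and the stand at ≈(312,322). In the top view the bowl is at ≈(437,293), the cork at ≈(451,286) and the stand at ≈(245,251). Next I'll zoom in and triangulate.

```bash
cat >h.py <<'E'
import cv2, numpy as np
from bench import r
def cam(n):
    c=r.camera_info(n); R=cv2.Rodrigues(c["rvec"])[0]; return c["mtx"],R,np.array(c["tvec"]).reshape(3)
def onz(n,p,z):
    K,R,t=cam(n); d=R.T@np.linalg.inv(K)@[p[0],p[1],1]; o=-R.T@t; return o+d*(z-o[2])/d[2]
def proj(n,X):
    K,R,t=cam(n); return cv2.projectPoints(np.float64(X).reshape(-1,3),cv2.Rodrigues(R)[0],t,K,None)[0][:,0]
def tri(ps,pt):
    P=[cam(n)[0]@np.c_[cam(n)[1],cam(n)[2]] for n in("side","top")]
    X=cv2.triangulatePoints(P[0],P[1],np.float64(ps).reshape(2,1),np.float64(pt).reshape(2,1))[:,0]; return X[:3]/X[3]
def crops(out,spec,w=80,h=60,s=5):
    cv2.imwrite(out,np.vstack([np.hstack([cv2.resize(im[y-h//2:y+h//2,x-w//2:x+w//2],None,fx=s,fy=s,interpolation=cv2.INTER_CUBIC) for im,x,y in row]) for row in spec]))
E
python3 - <<'E'
from h import *
s,t=cv2.imread("pics/side0.png"),cv2.imread("pics/top0.png")
crops("pics/c0.png",[[(s,347,185),(t,440,290)],[(s,312,322),(t,245,251)]])
print("rim",onz("top",(437,293),.066),onz("side",(347,192),.066))
print("cork",tri((347,157),(452,285)))
print("stand",onz("top",(244,251),.03),onz("side",(312,321),.03))
E
```

```text
rim [ 0.42339676 -0.17702161  0.066     ] [ 0.42151443 -0.18000701  0.066     ]
cork [ 0.42554587 -0.18166528  0.14990906]
stand [0.46410367 0.16347409 0.03      ] [0.46261689 0.17345439 0.03      ]
```

View pics/c0.png

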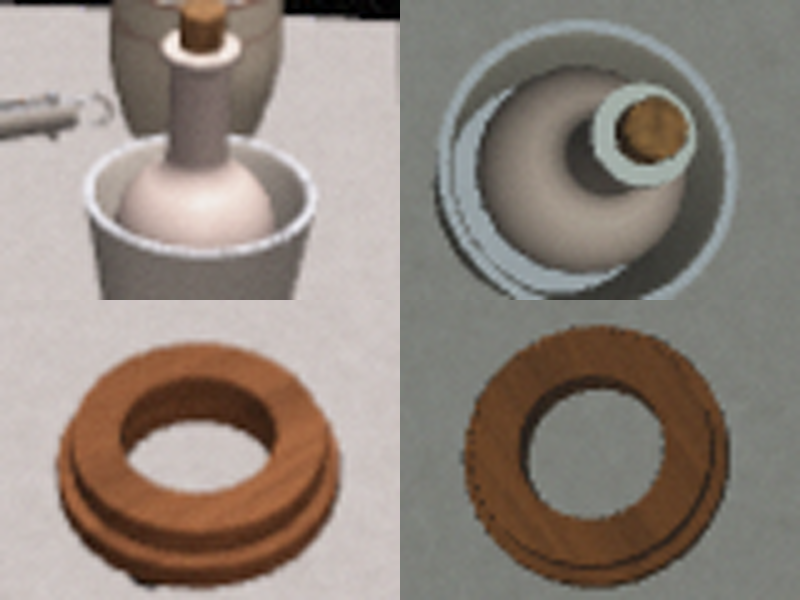

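The crops give the stand's top rim at ≈(243.3,250.4) in top and (311.7,319.2) in side. The lip is at ≈(448.6,287.0) and (347.2,164.6), and the ball's outline is centred at ≈(436.9,293.7) in top.

```bash
python3 - <<'E'
from h import *
print("stand",onz("top",(243.3,250.4),.03),onz("side",(311.7,319.2),.03),tri((311.7,319.2),(243.3,250.4)))
print("lip",tri((347.2,164.6),(448.6,287)),onz("top",(448.6,287),.136),onz("side",(347.2,164.6),.136))
print("cork",tri((347.6,156.6),(451,285.6)),onz("top",(451,285.6),.154),onz("side",(347.6,156.6),.154))
print("ball",onz("top",(436.9,293.7),.044))
o=r.get_obs();R=cv2.Rodrigues(o["orientation"])[0];print(R.round(4).tolist(),o["tcp_pos"])
E
```

```text
stand [0.46504132 0.16486971 0.03      ] [0.46352642 0.16948843 0.03      ] [0.46500838 0.16552245 0.02599426]
lip [ 0.42450659 -0.18052695  0.13289263] [ 0.42461664 -0.17988697  0.136     ] [ 0.42354297 -0.17435191  0.136     ]
cork [ 0.42418988 -0.17974584  0.1518469 ] [ 0.42430901 -0.17929843  0.154     ] [ 0.423452   -0.17526272  0.154     ]
ball [ 0.425406   -0.18151806  0.044     ]
[[-0.9594, 0.2819, -0.0003], [0.2819, 0.9594, -0.0016], [-0.0001, -0.0016, -1.0]] [0.19016989 0.6471503  0.25243853]
```

Call:
{"method": "step_arm", "body": {
  "moves": [
    {"dx": -20,"dy": -18},
    {"dx": -33,"dy": -29},
    {"dx": -33,"dy": -29},
    {"dx": -33,"dy": -29},
    {"dx": -33,"dy": -29},
    {"dx": -33,"dy": -29},
    {"dx": -33,"dy": -29},
    {"dx": -33,"dy": -29},
    {"dx": -33,"dy": -29},
    {"dx": -33,"dy": -29},
    {"dx": -33,"dy": -29},
    {"dx": -33,"dy": -29},
    {"dx": -13,"dy": -11},
    {}
  ],
  "grip_force": 30
}}

```text
invalid input at $.moves[0]: expected keys rx, ry, rz, dx, dy, dz, gripper
```

```bash
cat >go.py <<'E'
from h import *
import sys
T=np.array(list(map(float,sys.argv[1:4])))
o=r.get_obs();R=cv2.Rodrigues(o["orientation"])[0]
print("tool mm",(R.T@(T-o["tcp_pos"])*1e3).round(1),"tcp",o["tcp_pos"].round(4),"R",R.round(3).tolist(),"j",np.round(o["joints"],2),"t",o["clock"],"w",o["grip_width"],o["gripper_force"],"F",o["contact_force"].round(1))
E
python3 go.py 0.4245 -0.1785 0.2
```

```text
tool mm [-457.6 -726.    53.7] tcp [0.1902 0.6472 0.2524] R [[-0.959, 0.282, -0.0], [0.282, 0.959, -0.002], [-0.0, -0.002, -1.0]] j [-1.39  0.48  0.02  1.56 -0.01  1.11 -0.08] t 0.1 w 0.08563144313730522 0.0 F [ 0.4  0.9 -0.2]
```

All keys are required in each row.

Call:
{"method": "step_arm", "body": {
  "moves": [
    {"rx": 0,"ry": 0,"rz": 0,"dx": -20,"dy": -18,"dz": 0,"gripper": 1},
    {"rx": 0,"ry": 0,"rz": 0,"dx": -33,"dy": -29,"dz": 0,"gripper": 1},
    {"rx": 0,"ry": 0,"rz": 0,"dx": -33,"dy": -29,"dz": 0,"gripper": 1},
    {"rx": 0,"ry": 0,"rz": 0,"dx": -33,"dy": -29,"dz": 0,"gripper": 1},
    {"rx": 0,"ry": 0,"rz": 0,"dx": -33,"dy": -29,"dz": 0,"gripper": 1},
    {"rx": 0,"ry": 0,"rz": 0,"dx": -33,"dy": -29,"dz": 0,"gripper": 1},
    {"rx": 0,"ry": 0,"rz": 0,"dx": -33,"dy": -29,"dz": 0,"gripper": 1},
    {"rx": 0,"ry": 0,"rz": 0,"dx": -33,"dy": -29,"dz": 0,"gripper": 1},
    {"rx": 0,"ry": 0,"rz": 0,"dx": -33,"dy": -29,"dz": 0,"gripper": 1},
    {"rx": 0,"ry": 0,"rz": 0,"dx": -33,"dy": -29,"dz": 0,"gripper": 1},
    {"rx": 0,"ry": 0,"rz": 0,"dx": -33,"dy": -29,"dz": 0,"gripper": 1},
    {"rx": 0,"ry": 0,"rz": 0,"dx": -33,"dy": -29,"dz": 0,"gripper": 1},
    {"rx": 0,"ry": 0,"rz": 0,"dx": -13,"dy": -11,"dz": 0,"gripper": 1},
    {"rx": 0,"ry": 0,"rz": 0,"dx": 0,"dy": 0,"dz": 0,"gripper": 1}
  ],
  "grip_force": 30
}}

```text
clock: 1.85
tcp_pos: [0.4723, 0.2016, 0.2531]
orientation: [-0.45, -3.109, 0.0]
contact_force: [-0.4, 0.4, -0.2]
grip_width: 0.0853
gripper_force: 0.0
```

```bash
python3 go.py 0.4245 -0.1785 0.2
```

```text
tool mm [ -62.1 -378.    53.2] tcp [0.4723 0.2016 0.2531] R [[-0.959, 0.284, -0.0], [0.284, 0.959, -0.0], [0.0, -0.0, -1.0]] j [-0.74  0.21  0.25  1.95 -0.06  0.99  0.82] t 1.85 w 0.08528766837902237 0.0 F [-0.4  0.4 -0.2]
```

Call:
{"method": "step_arm", "body": {
  "moves": [
    {"rx": 0,"ry": 0,"rz": 0,"dx": -3,"dy": -18,"dz": 0,"gripper": 1},
    {"rx": 0,"ry": 0,"rz": 0,"dx": -6,"dy": -36,"dz": 0,"gripper": 1},
    {"rx": 0,"ry": 0,"rz": 0,"dx": -6,"dy": -36,"dz": 0,"gripper": 1},
    {"rx": 0,"ry": 0,"rz": 0,"dx": -6,"dy": -36,"dz": 0,"gripper": 1},
    {"rx": 0,"ry": 0,"rz": 0,"dx": -6,"dy": -36,"dz": 0,"gripper": 1},
    {"rx": 0,"ry": 0,"rz": 0,"dx": -6,"dy": -36,"dz": 0,"gripper": 1},
    {"rx": 0,"ry": 0,"rz": 0,"dx": -6,"dy": -36,"dz": 0,"gripper": 1},
    {"rx": 0,"ry": 0,"rz": 0,"dx": -6,"dy": -36,"dz": 0,"gripper": 1},
    {"rx": 0,"ry": 0,"rz": 0,"dx": -6,"dy": -36,"dz": 0,"gripper": 1},
    {"rx": 0,"ry": 0,"rz": 0,"dx": -6,"dy": -36,"dz": 5,"gripper": 1},
    {"rx": 0,"ry": 0,"rz": 0,"dx": -5,"dy": -36,"dz": 15,"gripper": 1},
    {"rx": 0,"ry": 0,"rz": 0,"dx": 0,"dy": 0,"dz": 20,"gripper": 1},
    {"rx": 0,"ry": 0,"rz": 0,"dx": 0,"dy": 0,"dz": 13,"gripper": 1},
    {"rx": 0,"ry": 0,"rz": 0,"dx": 0,"dy": 0,"dz": 0,"gripper": 1}
  ]
}}

```text
clock: 3.6
tcp_pos: [0.4244, -0.177, 0.1995]
orientation: [-0.444, -3.108, -0.0]
contact_force: [-1.0, -0.5, 0.2]
grip_width: 0.0858
gripper_force: 0.0
```

```bash
python3 go.py 0.4245 -0.1785 0.110; python3 - <<'E'
from h import *
s,t=r.grab_frame("side"),r.grab_frame("top")
crops("pics/c1.png",[[(s,347,175),(t,450,280)]],w=100,h=150,s=4)
E
```

```text
tool mm [-0.7 -1.4 89.5] tcp [ 0.4244 -0.177   0.1995] R [[-0.96, 0.28, -0.002], [0.28, 0.96, 0.001], [0.002, -0.0, -1.0]] j [-0.22  0.2   0.54  2.13 -0.14  0.84  1.7 ] t 3.6 w 0.08575569717279917 0.0 F [-1.  -0.5  0.2]
```

View pics/c1.png

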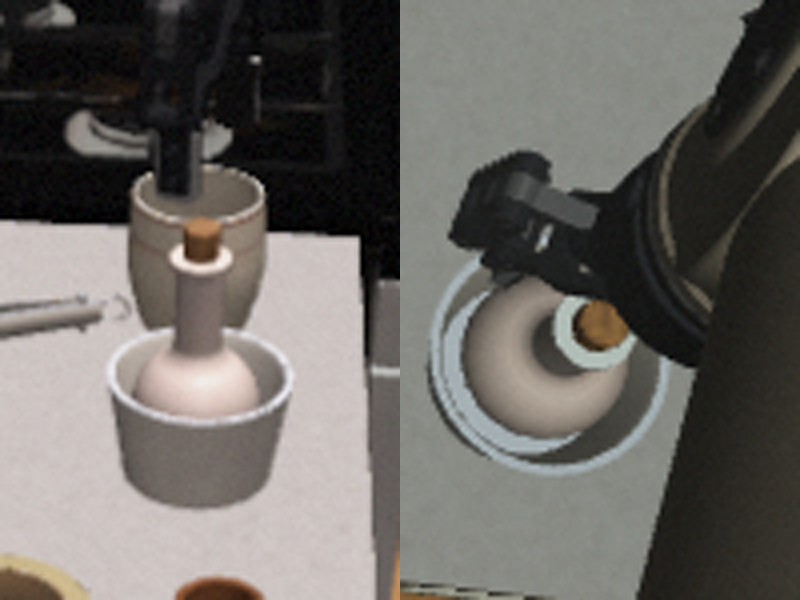

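The side view shows the near finger's tip at ≈(342,147), just above and beside the cork at (348,156). The neck appears upright. A quick projection check before I descend.

```bash
python3 - <<'E'
from h import *
X=[(.438,-.131,.19),(.4245,-.1785,.154)]
print(proj("side",X).round(1).tolist(),proj("top",X).round(1).tolist())
E
```

```text
[[339.9, 150.0], [347.2, 155.9]] [[425.0, 269.5], [450.5, 285.4]]
```

Call:
{"method": "step_arm", "body": {
  "moves": [
    {"rx": 0,"ry": 0,"rz": 0,"dx": -1,"dy": -1,"dz": 10,"gripper": 1},
    {"rx": 0,"ry": 0,"rz": 0,"dx": 0,"dy": 0,"dz": 15,"gripper": 1},
    {"rx": 0,"ry": 0,"rz": 0,"dx": 0,"dy": 0,"dz": 15,"gripper": 1},
    {"rx": 0,"ry": 0,"rz": 0,"dx": 0,"dy": 0,"dz": 15,"gripper": 1},
    {"rx": 0,"ry": 0,"rz": 0,"dx": 0,"dy": 0,"dz": 15,"gripper": 1},
    {"rx": 0,"ry": 0,"rz": 0,"dx": 0,"dy": 0,"dz": 12,"gripper": 1},
    {"rx": 0,"ry": 0,"rz": 0,"dx": 0,"dy": 0,"dz": 7,"gripper": 1},
    {"rx": 0,"ry": 0,"rz": 0,"dx": 0,"dy": 0,"dz": 0,"gripper": 1},
    {"rx": 0,"ry": 0,"rz": 0,"dx": 0,"dy": 0,"dz": 0,"gripper": 1}
  ]
}}

```text
clock: 4.82
tcp_pos: [0.426, -0.1794, 0.1116]
orientation: [0.448, 3.109, 0.0]
contact_force: [-1.3, 0.2, 0.7]
grip_width: 0.0855
gripper_force: 0.0
```

```bash
python3 go.py 0.4245 -0.1785 0.110; python3 - <<'E'
from h import *
s,t=r.grab_frame("side"),r.grab_frame("top")
crops("pics/c2.png",[[(s,347,175),(t,450,280)]],w=100,h=100,s=4)
E
```

```text
tool mm [1.7 0.5 1.6] tcp [ 0.426  -0.1794  0.1116] R [[-0.959, 0.282, 0.001], [0.282, 0.959, -0.0], [-0.001, 0.0, -1.0]] j [-0.13  0.37  0.47  2.2  -0.28  0.63  1.83] t 4.825 w 0.08547489325779266 0.0 F [-1.3  0.2  0.7]
```

View pics/c2.png

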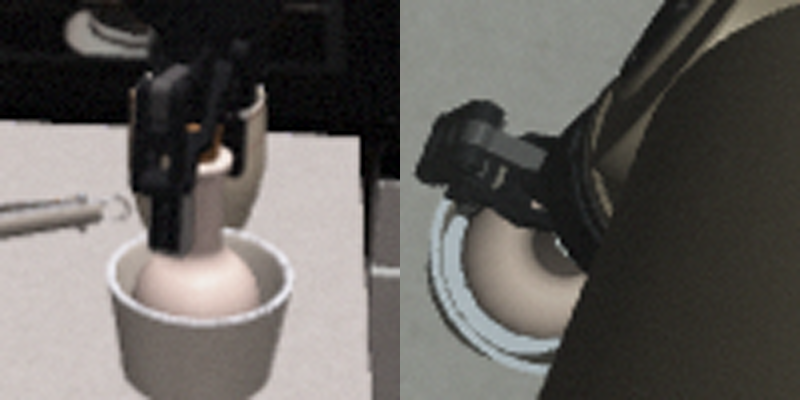

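In the side view the fingers straddle the neck below the lip: near finger at ≈(339,155), neck ≈(350,152), with the cruet still upright. Closing now.

Call:
{"method": "step_arm", "body": {
  "moves": [
    {"rx": 0,"ry": 0,"rz": 0,"dx": 1,"dy": 0,"dz": 1,"gripper": 0.3},
    {"rx": 0,"ry": 0,"rz": 0,"dx": 0,"dy": 0,"dz": 0,"gripper": 0},
    {"rx": 0,"ry": 0,"rz": 0,"dx": 0,"dy": 0,"dz": 0,"gripper": -0.2},
    {"rx": 0,"ry": 0,"rz": 0,"dx": 0,"dy": 0,"dz": 0,"gripper": -0.35},
    {"rx": 0,"ry": 0,"rz": 0,"dx": 0,"dy": 0,"dz": 0,"gripper": -0.5},
    {"rx": 0,"ry": 0,"rz": 0,"dx": 0,"dy": 0,"dz": 0,"gripper": -1},
    {"rx": 0,"ry": 0,"rz": 0,"dx": 0,"dy": 0,"dz": 0,"gripper": -1},
    {"rx": 0,"ry": 0,"rz": 0,"dx": 0,"dy": 0,"dz": 0,"gripper": -1},
    {"rx": 0,"ry": 0,"rz": 0,"dx": 0,"dy": 0,"dz": 0,"gripper": -1}
  ],
  "grip_force": 40
}}

```text
clock: 6.05
tcp_pos: [0.4249, -0.179, 0.1104]
orientation: [0.447, 3.109, 0.0]
contact_force: [0.5, 0.8, 2.8]
grip_width: 0.028
gripper_force: 39.1
```

Call:
{"method": "step_arm", "body": {
  "moves": [
    {"rx": 0,"ry": 0,"rz": 0,"dx": 0,"dy": 0,"dz": -5,"gripper": -1},
    {"rx": 0,"ry": 0,"rz": 0,"dx": 0,"dy": 0,"dz": -10,"gripper": -1},
    {"rx": 0,"ry": 0,"rz": 0,"dx": 0,"dy": 0,"dz": -15,"gripper": -1},
    {"rx": 0,"ry": 0,"rz": 0,"dx": 0,"dy": 0,"dz": -15,"gripper": -1},
    {"rx": 0,"ry": 0,"rz": 0,"dx": 0,"dy": 0,"dz": -15,"gripper": -1},
    {"rx": 0,"ry": 0,"rz": 0,"dx": 0,"dy": 0,"dz": -15,"gripper": -1},
    {"rx": 0,"ry": 0,"rz": 0,"dx": 0,"dy": 0,"dz": -15,"gripper": -1},
    {"rx": 0,"ry": 0,"rz": 0,"dx": 0,"dy": 0,"dz": -7,"gripper": -1},
    {"rx": 0,"ry": 0,"rz": 0,"dx": 0,"dy": 0,"dz": 0,"gripper": -1}
  ]
}}

```text
clock: 7.18
tcp_pos: [0.425, -0.179, 0.2077]
orientation: [0.447, 3.109, 0.0]
contact_force: [-0.5, -0.6, -2.9]
grip_width: 0.028
gripper_force: 39.5
```

```bash
python3 go.py 0.4645 0.1665 0.205; python3 - <<'E'
from h import *
s,t=r.grab_frame("side"),r.grab_frame("top")
crops("pics/c3.png",[[(s,347,165),(t,450,280)]],w=100,h=120,s=4)
E
```

```text
tool mm [ 59.4 342.6   2.8] tcp [ 0.425  -0.179   0.2077] R [[-0.959, 0.282, 0.001], [0.282, 0.959, 0.0], [-0.001, 0.0, -1.0]] j [-0.23  0.19  0.56  2.13 -0.13  0.86  1.7 ] t 7.175 w 0.027986072654611168 39.509902596473694 F [-0.5 -0.6 -2.9]
```

View pics/c3.png

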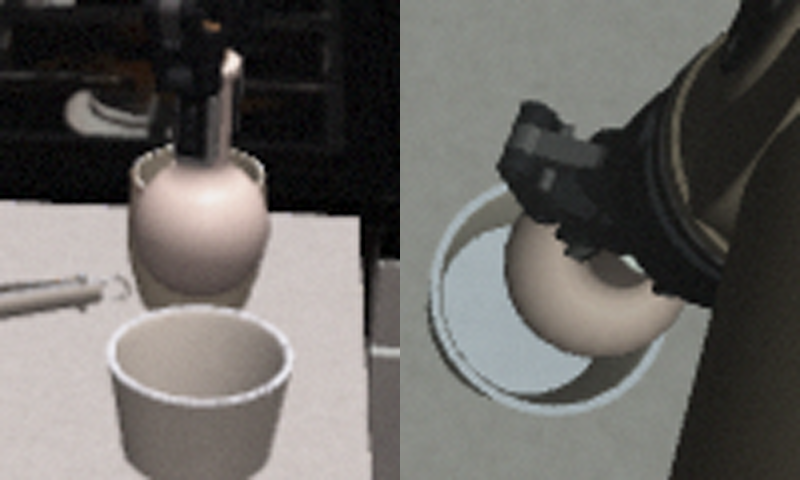

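The cruet hangs upright clear of the bowl (ball ≈(347,162) in side) and the bowl stayed put. Next I'll carry it to the stand at this height.

Call:
{"method": "step_arm", "body": {
  "moves": [
    {"rx": 0,"ry": 0,"rz": 0,"dx": 2,"dy": 11,"dz": 0,"gripper": -1},
    {"rx": 0,"ry": 0,"rz": 0,"dx": 4,"dy": 22,"dz": 0,"gripper": -1},
    {"rx": 0,"ry": 0,"rz": 0,"dx": 5,"dy": 29,"dz": 0,"gripper": -1},
    {"rx": 0,"ry": 0,"rz": 0,"dx": 5,"dy": 29,"dz": 0,"gripper": -1},
    {"rx": 0,"ry": 0,"rz": 0,"dx": 5,"dy": 29,"dz": 0,"gripper": -1},
    {"rx": 0,"ry": 0,"rz": 0,"dx": 5,"dy": 29,"dz": 0,"gripper": -1},
    {"rx": 0,"ry": 0,"rz": 0,"dx": 5,"dy": 29,"dz": 0,"gripper": -1},
    {"rx": 0,"ry": 0,"rz": 0,"dx": 5,"dy": 29,"dz": 0,"gripper": -1},
    {"rx": 0,"ry": 0,"rz": 0,"dx": 5,"dy": 29,"dz": 0,"gripper": -1},
    {"rx": 0,"ry": 0,"rz": 0,"dx": 5,"dy": 29,"dz": 0,"gripper": -1},
    {"rx": 0,"ry": 0,"rz": 0,"dx": 5,"dy": 29,"dz": 0,"gripper": -1},
    {"rx": 0,"ry": 0,"rz": 0,"dx": 5,"dy": 26,"dz": 0,"gripper": -1},
    {"rx": 0,"ry": 0,"rz": 0,"dx": 3,"dy": 15,"dz": 0,"gripper": -1},
    {"rx": 0,"ry": 0,"rz": 0,"dx": 0,"dy": 8,"dz": 0,"gripper": -1},
    {"rx": 0,"ry": 0,"rz": 0,"dx": 0,"dy": 0,"dz": 30,"gripper": -1},
    {"rx": 0,"ry": 0,"rz": 0,"dx": 0,"dy": 0,"dz": 30,"gripper": -1},
    {"rx": 0,"ry": 0,"rz": 0,"dx": 0,"dy": 0,"dz": 9,"gripper": -1},
    {"rx": 0,"ry": 0,"rz": 0,"dx": 0,"dy": 0,"dz": 0,"gripper": -1},
    {"rx": 0,"ry": 0,"rz": 0,"dx": 0,"dy": 0,"dz": 0,"gripper": -1}
  ]
}}

```text
clock: 9.65
tcp_pos: [0.4656, 0.1668, 0.1393]
orientation: [0.448, 3.108, 0.002]
contact_force: [0.4, -0.5, -1.4]
grip_width: 0.0281
gripper_force: 39.7
```

```bash
python3 go.py 0.4645 0.1665 0.120; python3 - <<'E'
from h import *
s,t=r.grab_frame("side"),r.grab_frame("top")
crops("pics/c4.png",[[(s,312,300),(t,245,251)]],w=100,h=120,s=4)
p=r.get_obs()["tcp_pos"]; X=[p-[0,0,.0657],(.4645,.1665,.03)]
print(p,proj("side",X).round(1).tolist(),proj("top",X).round(1).tolist())
E
```

```text
tool mm [ 1.  -0.7 19.3] tcp [0.4656 0.1668 0.1393] R [[-0.959, 0.282, 0.002], [0.282, 0.959, 0.001], [-0.001, 0.001, -1.0]] j [-0.72  0.34  0.3   2.1  -0.15  0.72  0.96] t 9.65 w 0.0281051217599969 39.72359776496887 F [ 0.4 -0.5 -1.4]
[0.46555824 0.16693033 0.13932326] [[310.4, 299.2], [311.3, 317.8]] [[238.9, 244.9], [242.4, 250.6]]
```

View pics/c4.png

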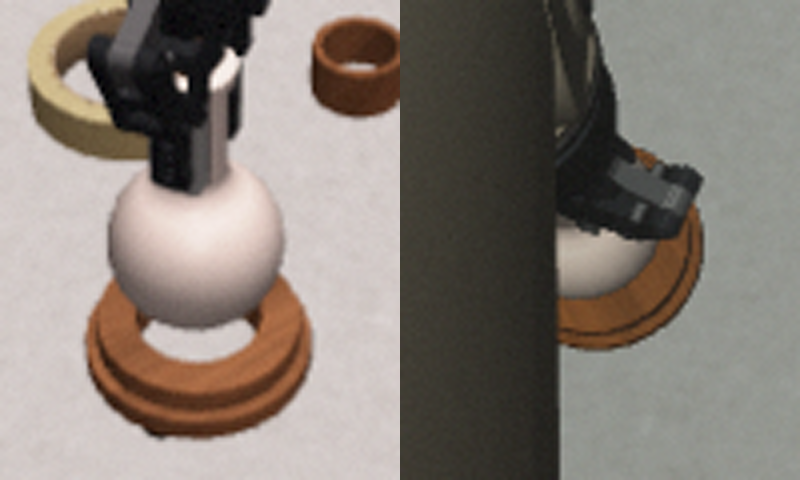

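In side, the ball's centre is ≈(311.2,299.8) against a prediction of (310.4,299.2), and it sits over the ring hole (≈(311.7,319.2)) to within about 2 mm. I'll lower it slowly, with about 19 mm to the seat.

Call:
{"method": "step_arm", "body": {
  "moves": [
    {"rx": 0,"ry": 0,"rz": 0,"dx": 0,"dy": 0,"dz": 5,"gripper": -1},
    {"rx": 0,"ry": 0,"rz": 0,"dx": 0,"dy": 0,"dz": 5,"gripper": -1},
    {"rx": 0,"ry": 0,"rz": 0,"dx": 0,"dy": 0,"dz": 3,"gripper": -1},
    {"rx": 0,"ry": 0,"rz": 0,"dx": 0,"dy": 0,"dz": 2,"gripper": -1},
    {"rx": 0,"ry": 0,"rz": 0,"dx": 0,"dy": 0,"dz": 1,"gripper": -1},
    {"rx": 0,"ry": 0,"rz": 0,"dx": 0,"dy": 0,"dz": 1,"gripper": -1},
    {"rx": 0,"ry": 0,"rz": 0,"dx": 0,"dy": 0,"dz": 0,"gripper": -1},
    {"rx": 0,"ry": 0,"rz": 0,"dx": 0,"dy": 0,"dz": 0,"gripper": -1}
  ]
}}

```text
clock: 10.75
tcp_pos: [0.465, 0.1668, 0.1215]
orientation: [0.447, 3.109, 0.0]
contact_force: [-0.3, 0.1, -0.8]
grip_width: 0.0282
gripper_force: 39.7
```

Call:
{"method": "step_arm", "body": {
  "moves": [
    {"rx": 0,"ry": 0,"rz": 0,"dx": 0,"dy": 0,"dz": 1,"gripper": -1},
    {"rx": 0,"ry": 0,"rz": 0,"dx": 0,"dy": 0,"dz": 0,"gripper": -1},
    {"rx": 0,"ry": 0,"rz": 0,"dx": 0,"dy": 0,"dz": 0,"gripper": -1}
  ]
}}

```text
clock: 11.12
tcp_pos: [0.4657, 0.1669, 0.1211]
orientation: [0.448, 3.108, 0.002]
contact_force: [-0.0, -1.0, 6.6]
grip_width: 0.0278
gripper_force: 39.4
```

Call:
{"method": "step_arm", "body": {
  "moves": [
    {"rx": 0,"ry": 0,"rz": 0,"dx": 0,"dy": 0,"dz": 0.5,"gripper": -1},
    {"rx": 0,"ry": 0,"rz": 0,"dx": 0,"dy": 0,"dz": 0,"gripper": -1}
  ]
}}

```text
clock: 11.38
tcp_pos: [0.466, 0.1669, 0.121]
orientation: [0.448, 3.108, 0.002]
contact_force: [-0.5, -1.9, 11.0]
grip_width: 0.0278
gripper_force: 39.3
```

```bash
python3 - <<'E'
from h import *
s,t=r.grab_frame("side"),r.grab_frame("top")
crops("pics/c5.png",[[(s,312,300),(t,245,251)]],w=100,h=120,s=4)
E
```

```text
(no output)
```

View pics/c5.png

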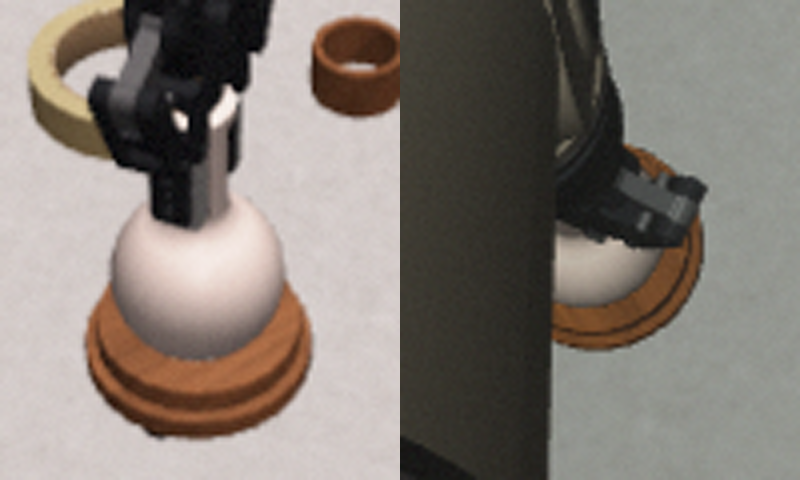

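In side the ball covers the hole, centred on the ring (ball ≈311.8, ring ≈312), with the stand flat. I'll ease the force and open gently.

Call:
{"method": "step_arm", "body": {
  "moves": [
    {"rx": 0,"ry": 0,"rz": 0,"dx": 0,"dy": 0,"dz": -0.5,"gripper": -1},
    {"rx": 0,"ry": 0,"rz": 0,"dx": 0,"dy": 0,"dz": 0,"gripper": -0.3},
    {"rx": 0,"ry": 0,"rz": 0,"dx": 0,"dy": 0,"dz": 0,"gripper": -0.1},
    {"rx": 0,"ry": 0,"rz": 0,"dx": 0,"dy": 0,"dz": 0,"gripper": 0.2},
    {"rx": 0,"ry": 0,"rz": 0,"dx": 0,"dy": 0,"dz": 0,"gripper": 0.6},
    {"rx": 0,"ry": 0,"rz": 0,"dx": 0,"dy": 0,"dz": 0,"gripper": 1},
    {"rx": 0,"ry": 0,"rz": 0,"dx": 0,"dy": 0,"dz": 0,"gripper": 1},
    {"rx": 0,"ry": 0,"rz": 0,"dx": 0,"dy": 0,"dz": 0,"gripper": 1},
    {"rx": 0,"ry": 0,"rz": 0,"dx": 0,"dy": 0,"dz": 0,"gripper": 1}
  ],
  "grip_force": 20
}}

```text
clock: 12.6
tcp_pos: [0.4649, 0.1667, 0.1203]
orientation: [0.447, 3.11, 0.0]
contact_force: [0.7, 0.7, -0.2]
grip_width: 0.0852
gripper_force: 0.0
```

```bash
python3 - <<'E'
from h import *
s=r.grab_frame("side")
crops("pics/c6.png",[[(s,312,290)]],w=120,h=140,s=4)
E
python3 go.py 0.4645 0.1665 0.25
```

```text
tool mm [   0.3   -0.3 -129.7] tcp [0.4649 0.1667 0.1203] R [[-0.959, 0.282, -0.0], [0.282, 0.959, 0.0], [0.0, 0.0, -1.0]] j [-0.71  0.37  0.29  2.11 -0.17  0.67  0.98] t 12.65 w 0.0855860589283291 0.0 F [-0.6 -0.1  0.6]
```

View pics/c6.png

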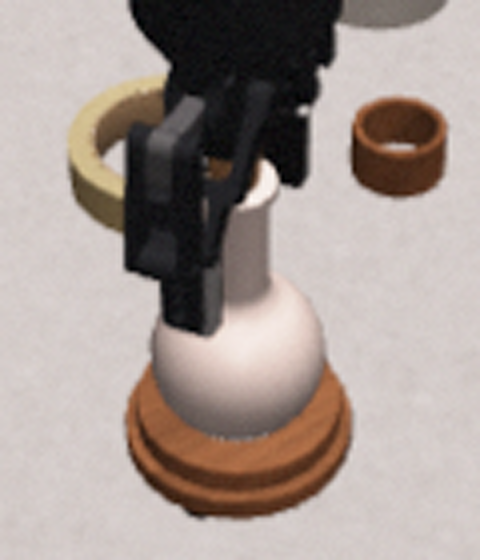

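Released. The cruet stands upright in the ring, and both fingers are clear of the neck. Now I'll raise the gripper straight up.

Call:
{"method": "step_arm", "body": {
  "moves": [
    {"rx": 0,"ry": 0,"rz": 0,"dx": 0,"dy": 0,"dz": -8,"gripper": 1},
    {"rx": 0,"ry": 0,"rz": 0,"dx": 0,"dy": 0,"dz": -15,"gripper": 1},
    {"rx": 0,"ry": 0,"rz": 0,"dx": 0,"dy": 0,"dz": -20,"gripper": 1},
    {"rx": 0,"ry": 0,"rz": 0,"dx": 0,"dy": 0,"dz": -20,"gripper": 1},
    {"rx": 0,"ry": 0,"rz": 0,"dx": 0,"dy": 0,"dz": -20,"gripper": 1},
    {"rx": 0,"ry": 0,"rz": 0,"dx": 0,"dy": 0,"dz": -20,"gripper": 1},
    {"rx": 0,"ry": 0,"rz": 0,"dx": 0,"dy": 0,"dz": -17,"gripper": 1},
    {"rx": 0,"ry": 0,"rz": 0,"dx": 0,"dy": 0,"dz": 0,"gripper": 1},
    {"rx": 0,"ry": 0,"rz": 0,"dx": 0,"dy": 0,"dz": 0,"gripper": 1}
  ]
}}

```text
clock: 13.78
tcp_pos: [0.4646, 0.1666, 0.2402]
orientation: [-0.447, -3.109, -0.0]
contact_force: [-0.6, 0.0, -0.4]
grip_width: 0.0852
gripper_force: 0.0
```

```bash
python3 - <<'E'
from h import *
s=r.grab_frame("side")
crops("pics/c7.png",[[(s,312,290)]],w=120,h=140,s=4)
E
```

```text
(no output)
```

View pics/c7.png

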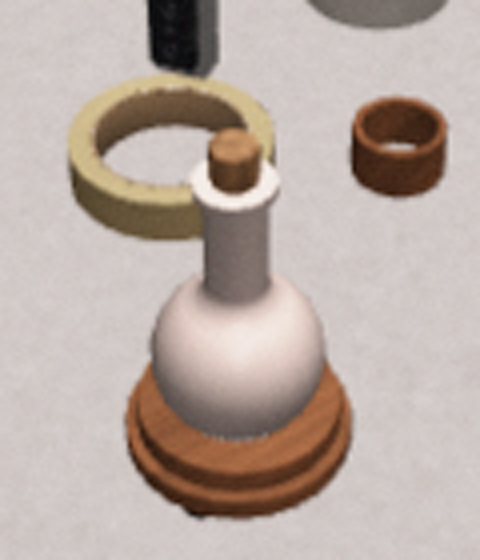

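The cruet is upright and centred in the stand (crop: ball ≈(239,357), ring ≈(239,435)), and the gripper is clear above it.

```bash
python3 -c "
from bench import r
print(r.hand_in())"
```

```text
the job is handed in; nothing more can be done
None
```

The cruet is out of the bowl and sitting upright and centred in the ring stand, released with the gripper clear above it; I handed the job in at about 14 s on the clock, and no verdict was returned.

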